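# Present the ball tray to the bench loupe

## Task

Lift the small ball tray by its bail up and off the two-pronged hanger and carry it to the bench loupe without letting the steel ball leave its pocket. Finish while still holding the tray by the bail, level and still in the air on the robot's side of the loupe, with the ball centred on the lens axis about 9 cm in front of the glass. Do not bump the loupe with the tray, put the tray down, or push the bench's other things about.

Things in the scene. Friction and masses are not known exactly. Their poses are not given: they have to be found in the camera images.
- ball_tray: Loose aluminium tray, 80 x 130 mm (x, y), about 0.22 kg, plate 5 mm thick, lip 9 mm high. Origin: centre of its underside, z up. Rigid bail of 8 mm bar: legs at y = +-57 mm, crossbar along y 125 mm above the origin. At the start the crossbar hangs in the hanger's prongs, tray axes parallel to the hanger's, underside 80 mm above the bench; it can swing about the crossbar.
- tray_grip (a point): Centre of the flat-sided dark wood grip in the middle of the bail's crossbar: 12 mm thick (x), 44 mm long (y), 18 mm high; in the tray frame [0, 0, 125] mm. Can be taken from above between the prongs, fingers closing along the tray's x.
- pocket (a point): Centre of the pocket's floor: in the tray frame [0, 0, 5] mm. The pocket is a flat floor inside a steel ring, 40 mm inner diameter and only 2.5 mm high, in which the ball rolls freely; it rolls over the ring if the tray tips past about 35 degrees or is jerked.
- ball_center (a point): Centre of the loose polished steel ball, 22 mm diameter, 44 g, lying in the tray's pocket (centre 11 mm above the pocket floor, anywhere up to about 13 mm from the pocket's middle).
- hanger: Fixed stand; two 6 mm prongs at y = +-40 mm point to its -x (to the robot, turned up to 0.35 rad). Origin on the bench below the saddles, where the bar rests 205 mm up. Upturned tips, 15 mm before the saddles, end 215 mm up: lift 25 mm or more, then draw the tray out to -x by 60 mm before going sideways (the bail's legs are outside the prongs). Post 105 mm behind, 222 mm high; foot 12 mm high.
- loupe: Fixed bench loupe: round foot 80 mm across, 8 mm stem, upright round lens in a dark ring 68 mm across, 8 mm thick, its top 164 mm above the bench. Origin under the foot; x is the lens axis, -x towards the robot (turned up to 0.35 rad). Hanger and loupe stand one at the left, one at the right, either way round.
- lens (a point): Centre of the loupe's glass, 130 mm above the bench, axes as the loupe's (x = lens axis, -x the robot's side). The ball's centre is to be held near [-90, 0, 0] mm of this frame.
- bench_block: Bystander: steel block 58 x 60 x 28 mm, loose on top of the card box; origin under its centre.
- brass_block: Bystander: yellow bar-shaped block 21 x 66 x 20 mm, loose on the bench; origin under its centre.
- black_cap: Bystander: black round cap 28 mm across, 16 mm high, loose on the bench; origin under its centre.
- chain_pliers: Bystander: pliers with yellow handles 42 x 138 x 11 mm, lying loose on the bench; origin under the centre.
- round_tin: Bystander: low grey round tin, 58 mm across, 18 mm high, loose on top of the big flat cream card box (about 0.31 x 0.25 m, 90 mm high, fixed) that stands on the bench in the middle, between hanger and loupe on the robot's side; origin under its centre. A drinking glass and other bench things up to about 0.12 m high stand round about.

How it is judged:
By the outcome, as a careful person would: the job done as asked, in the order asked, and still so for the second after the job is handed in, while the arm keeps its last pose, push and grip.
It also fails if it takes over 51 s, if anything falls off the work surface, if the arm or the gripper's body presses on something with over 40 N, if the wrist force passes 120 N, or if a joint passes its speed limit or range.

## Robot

A 6-joint arm with a two-finger parallel gripper is mounted at the origin on a cart in front of the work surface, level with it; the furniture and walls round the work are solid. World frame = base frame: x ahead of the robot, y to its left, z up, the work surface at z = 0. Lengths are in m, angles in degrees, forces in N, time in s.
With the tool pointing down it reaches from about 0.25 to 0.725 m from the base axis. Payload 9.7 kg.
Tool frame: the origin (TCP) lies on the mounting face of the last link; the fingertips stand 173 mm ahead of it and the grasp point (between the pads) lies 155 mm ahead of it; z points along the fingers, y is the line along which they close (so a half turn about z gives the same grasp; the last joint's range is limited). The gripper opens to 85 mm and grips with 20 to 120 N. Pads are 22 mm wide; open, the fingers measure 114 mm over their backs; the gripper's body (76 mm by 85 mm) begins 54 mm behind the grasp point. The pads swing forward as they close: fully open they stand 13 mm farther back than shut.
Start: joints at [0, 4.979, 10.078, 95.1, 0, 90], TCP at [0.55, 0, 0.405] pointing down, gripper open.
Joint ranges: [-179.16, 179.16], [-48.56, 103.87], [-65.8, 70.77], [-126.05, 130.52], [-82.76, 87.17], [-180, 180]. Speed limits (degrees/s): [127.2, 127.2, 147.25, 180, 180, 180].

## Interface

Orientations are given as [roll, pitch, yaw] about the fixed x, y, z axes, in that order (R = Rz(yaw) Ry(pitch) Rx(roll)).
In Python, from workcell import bot, camera, camera_model, outline_of, pinpoint gives the robot as it stands.
- The arm moves only by the tool move_arm, never from a script. Its arguments are lists of equal length, an entry for each row: "jaw": the closure, from 0 (fully open) to 1 (shut); "delta_pos": the shift along the world's x, y, z in m, a list of three; "yaw": the turn about the world's z in rad. In form: {"jaw": [jaw, ...], "delta_pos": [[dx, dy, dz], ...], "yaw": [yaw, ...]}. A call has 1 to 10 rows; each row shifts and turns the commanded pose from where the row before left it; what a row does not reach is not made up. A row lasts 1/12 s, in which the tool goes at most 41.7 mm and 7.16 degrees, less where a joint would pass 70% of its speed; a pose out of reach is approached as far as the arm can. A call with a gripper value outside its range is refused whole. The fingers move at their own pace and stop on an object; "force" is the grip in N (left out, the last holds). Time passes only in rows, so rows that do not move let the fingers close. It gives the time, the measured TCP pose, the force, the opening and the grip force at its end, in the units of the state.
- bot.get_obs(): the state, without advancing time (a new reading comes with each control period).
- camera(name): name is "scene" or "side" or "wrist"; returns the picture (400x640x3 uint8, red, green, blue); there is no depth.
- camera_model(name): a dict with "fx", "fy", "cx", "cy" (pixels), "k1" (the pictures are not rectified: a ray, as slopes to the right and down, at radius r is drawn at 1 + k1 r^2 times it, then the intrinsics apply), "R" (3x3) and "t" (3): a world point X has camera coordinates R X + t. Camera axes: x right, y down, z forward; pixel columns grow to the right and rows downward; lengths in m; the calibration is good to about 2 mm. A picture is of the moment at which its call begins: read the wrist's pose just before it. camera_model takes no time and is no camera call; for the wrist camera it gives the pose at the moment of the call.
- bot.job_done(): hands the job in; it is judged then, once.
Trained networks look in the newest picture that a camera, given by its name, has taken for a name from the list of things; names that differ only in an ending like _2 or _b are one class to them, and where a whole thing is asked for, a point or a joint stands for the part that bears it (a point fixed in the world has none). Each returns a list of dicts, best first, with "confidence" (0 to 1); they miss things now and then, are a little off and sometimes report something else, mostly with a low value. They report only what shows in the picture. A call takes as long as a camera call.
- outline_of(camera, thing): "mask" (400x640 bool, what is visible of it) and "xy" ([column, row] in pixels, amid what is visible of it).
- pinpoint(camera, thing): "xy" ([column, row] in pixels: a listed point, or the origin of a listed thing).
The state is a dict: "time": time; "q": joint angles; "qd": joint speeds; "joint_efforts": joint torques, N m; "ee_pos": TCP position; "tcp_rot": TCP orientation; "wrist_force": force on the tool from outside, world axes, zero at the start; "torque": the same for the moment, N m; "opening": finger opening in m; "grasp_force": force on a finger pad.
Only numpy, scipy, OpenCV 4.12 (cv2) and the standard library are available. Lean on these libraries where they do the work, as an engineer would, in place of code of your own. Each camera call takes 0.05 s, during which the arm holds its last target. There are 200 camera calls.

## Working session

There is one attempt and no reset: what is moved stays moved. The work goes in short steps, Python scripts to look and compute and a tool call to move; the robot and the scene stay as the last step left them, time stands still between calls to the robot, and variables do not carry over. Pictures are saved under pics/ and viewed, at most 10 in all, crops included, and the job is handed in when it is done.

Besides the shell and the picture viewer there is one more tool, called as name(argument=value, ...) on one line, values as JSON. move_arm: Moves the arm, as the interface text tells. Its arguments: {"type":"object","properties":{"jaw":{"type":"array"},"delta_pos":{"type":"array"},"yaw":{"type":"array"},"force":{"type":"number"}},"required":["jaw","delta_pos","yaw"]}

```bash
mkdir -p pics
cat > h.py <<'E'
import numpy as np, cv2
from workcell import bot, camera, camera_model, outline_of, pinpoint
def ray(m,xy):
    u=np.array([(xy[0]-m['cx'])/m['fx'],(xy[1]-m['cy'])/m['fy']]); r=u.copy()
    for _ in range(20): r=u/(1+m['k1']*(r@r))
    R=np.array(m['R']); t=np.array(m['t'])
    d=R.T@np.array([r[0],r[1],1]); return -R.T@t, d/np.linalg.norm(d)
def onz(m,xy,z):
    o,d=ray(m,xy); return o+d*(z-o[2])/d[2]
def tri(obs):
    A=np.zeros((3,3));b=np.zeros(3);L=[]
    for m,xy in obs:
        o,d=ray(m,xy);P=np.eye(3)-np.outer(d,d);A+=P;b+=P@o;L.append((o,d))
    X=np.linalg.solve(A,b)
    return X,[float(np.linalg.norm((np.eye(3)-np.outer(d,d))@(X-o))) for o,d in L]
def proj(m,X):
    c=np.array(m['R'])@X+np.array(m['t']);r=c[:2]/c[2];r=r*(1+m['k1']*(r@r))
    return np.array([m['fx']*r[0]+m['cx'],m['fy']*r[1]+m['cy']])
E
python3 - <<'E'
from h import *
np.set_printoptions(precision=4,suppress=True)
for c in ['scene','side','wrist']:
    im=camera(c); cv2.imwrite(f'pics/a_{c}.png',im[:,:,::-1]); m=camera_model(c)
    print(c,'pos',-np.array(m['R']).T@m['t'])
M={c:camera_model(c) for c in ['scene','side','wrist']}
for th in ['tray_grip','pocket','ball_center','ball_tray','hanger','loupe','lens']:
    o=[]
    for c in M:
        r=pinpoint(c,th)
        if r: print(th,c,[(np.round(k['xy'],1).tolist(),round(k['confidence'],2)) for k in r[:2]]); o.append((M[c],r[0]['xy']))
    if len(o)>1: print('  ->',*tri(o))
for th,z in [('round_tin',.09),('bench_block',.09),('brass_block',0),('black_cap',0),('chain_pliers',0)]:
    for c in M:
        r=pinpoint(c,th)
        if r: print(th,c,round(r[0]['confidence'],2),onz(M[c],r[0]['xy'],z))
print(bot.get_obs()['time'])
E
```

```text
scene pos [ 0.2035 -0.5595  0.7091]
side pos [0.2818 0.6735 0.7336]
wrist pos [0.5496 0.0654 0.3741]
tray_grip scene [([299.2, 105.1], 0.78)]
tray_grip side [([237.7, 266.1], 0.92)]
  -> [0.5496 0.2716 0.2042] [0.0048918579133921045, 0.004891857913392041]
pocket scene [([300.0, 142.0], 0.63)]
pocket side [([247.2, 306.1], 0.74), ([240.9, 299.0], 0.7)]
  -> [0.5464 0.2716 0.0849] [0.0032607010228777964, 0.003260701022877879]
ball_center scene [([305.1, 137.5], 0.51)]
ball_center side [([320.4, 158.1], 0.49), ([242.8, 300.3], 0.48)]
ball_center wrist [([191.5, 205.1], 0.17)]
  -> [0.4772 0.0245 0.2795] [0.02257963500392793, 0.024411593260812887, 0.030242950506945355]
ball_tray scene [([300.2, 141.7], 0.75)]
ball_tray side [([243.5, 306.0], 0.76)]
  -> [0.5508 0.2744 0.0847] [0.006047026979205052, 0.006047026979205104]
hanger scene [([303.8, 163.7], 0.92)]
hanger side [([251.7, 327.8], 0.97)]
  -> [0.5509 0.2685 0.0034] [0.0008332057363118555, 0.0008332057363118876]
loupe scene [([401.5, 298.3], 0.97)]
loupe wrist [([320.8, 341.9], 0.94)]
  -> [ 0.5533 -0.2493  0.0067] [0.0028186546634239714, 0.0028186546634241917]
lens scene [([411.2, 261.4], 0.93)]
lens side [([319.5, 157.1], 0.49)]
  -> [ 0.5503 -0.2466  0.1337] [0.00017282047548046548, 0.0001728204754803178]
round_tin scene 0.58 [ 0.4239 -0.0175  0.09  ]
round_tin side 0.89 [ 0.4256 -0.0047  0.09  ]
round_tin wrist 0.89 [ 0.4288 -0.0199  0.09  ]
bench_block scene 0.91 [ 0.3556 -0.1243  0.09  ]
bench_block side 0.76 [ 0.364  -0.1331  0.09  ]
bench_block wrist 0.84 [ 0.3552 -0.1261  0.09  ]
brass_block side 0.79 [0.3587 0.2362 0.    ]
brass_block wrist 0.71 [ 0.2915 -0.1853  0.    ]
black_cap scene 0.69 [0.5962 0.3882 0.    ]
black_cap side 0.47 [0.4281 0.2519 0.    ]
chain_pliers scene 0.58 [0.6228 0.0218 0.    ]
chain_pliers wrist 0.69 [0.6258 0.0207 0.    ]
1.95
```

View pics/a_scene.png

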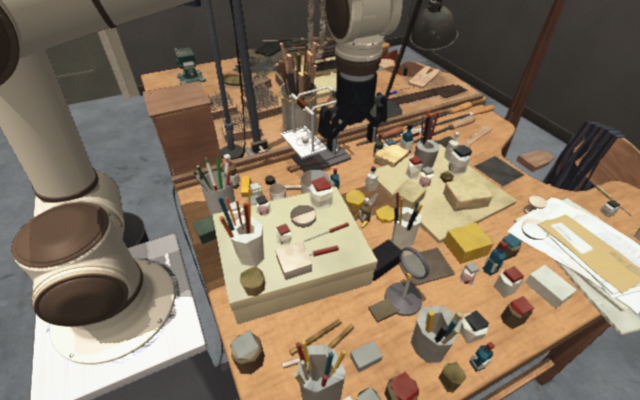

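View pics/a_side.png

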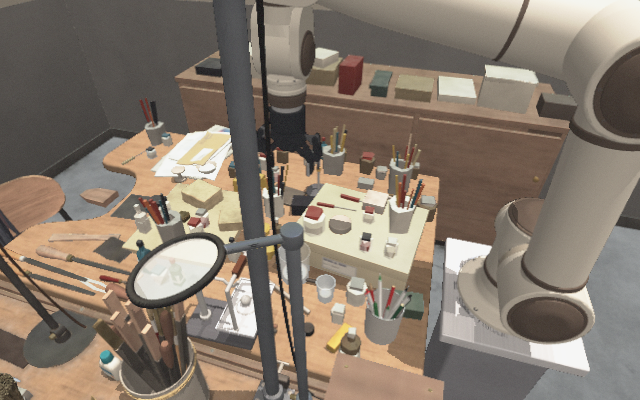

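Run:
```python
import cv2
a=cv2.imread('pics/a_scene.png')[60:200,230:400]; b=cv2.imread('pics/a_side.png')[220:360,160:330]
cv2.imwrite('pics/a_crop.png',cv2.hconcat([cv2.resize(x,None,fx=2.35,fy=2.35,interpolation=2) for x in(a,b)]))
```

```text
(no output)
```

View pics/a_crop.png

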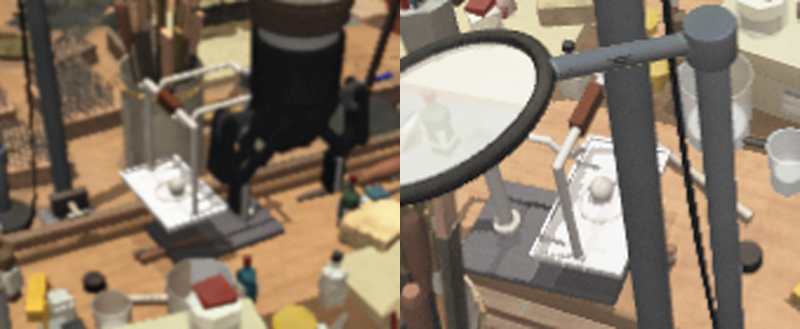

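The crop shows the tray hanging with its ball in the pocket (scene ~(305,138), side ~(245,300)). A lamp pole stands nearby, in front of the side camera. Next I'll locate the pole and the lamp ring, and check the tool orientation.

Run:
```python
from h import *
np.set_printoptions(precision=4,suppress=True)
o=bot.get_obs();print(o['ee_pos'],o['tcp_rot'],o['opening'],o['wrist_force'])
S=camera_model('scene');D=camera_model('side');W=camera_model('wrist')
print(np.array(W['R']))
for xy in [(230,155),(258,148)]: print('pole base scene',onz(S,xy,0))
for xy in [(272,395),(300,398)]: print('side',onz(D,xy,0))
# poles upper: triangulate planes: scene pole lines vs side pole lines
def plane(m,a,b):
    o,d=ray(m,a);_,e=ray(m,b);n=np.cross(d,e);n/=np.linalg.norm(n);return n,n@o
for sc in [((213,0),(232,150)),((236,10),(257,140))]:
  for sd in [((228,0),(270,390)),((292,250),(300,390)),((263,0),(285,390))]:
    (n1,c1),(n2,c2)=plane(S,*sc),plane(D,*sd)
    for z in(0,.3): print(sc,sd,z,np.linalg.solve([n1,n2,[0,0,1]],[c1,c2,z]))
# crossbar ends in crop: scene, side
s=lambda x,y,ox,oy:(ox+x/2.35,oy+y/2.35)
near=[(S,s(195,123,230,60)),(D,s(563,165,160-170,220))]
near[1]=(D,(160+(563-400)/2.35,220+165/2.35))
far=[(S,s(147,85,230,60)),(D,(160+(600-400)/2.35,220+85/2.35))]
print('near/left?',tri(near),tri(far))
print(outline_of('wrist','ball_tray')[:0], [ (r['confidence'],r['xy']) for r in outline_of('scene','loupe')[:1]])
```

```text
[ 0.55   -0.      0.4047] [-179.9986    0.0015   90.0001] 0.08549265764541944 [0.218  0.8568 0.0088]
[[ 1.     -0.001   0.0013]
 [-0.0014 -0.9657  0.2596]
 [ 0.001  -0.2596 -0.9657]]
pole base scene [0.3628 0.4119 0.    ]
pole base scene [0.4539 0.4099 0.    ]
side [0.4537 0.3884 0.    ]
side [0.4009 0.378  0.    ]
((213, 0), (232, 150)) ((228, 0), (270, 390)) 0 [0.3914 0.5077 0.    ]
((213, 0), (232, 150)) ((228, 0), (270, 390)) 0.3 [0.4013 0.4757 0.3   ]
((213, 0), (232, 150)) ((292, 250), (300, 390)) 0 [0.3762 0.4363 0.    ]
((213, 0), (232, 150)) ((292, 250), (300, 390)) 0.3 [0.3875 0.411  0.3   ]
((213, 0), (232, 150)) ((263, 0), (285, 390)) 0 [0.3854 0.4797 0.    ]
((213, 0), (232, 150)) ((263, 0), (285, 390)) 0.3 [0.3945 0.4437 0.3   ]
((236, 10), (257, 140)) ((228, 0), (270, 390)) 0 [0.4518 0.3974 0.    ]
((236, 10), (257, 140)) ((228, 0), (270, 390)) 0.3 [0.445 0.396 0.3  ]
((236, 10), (257, 140)) ((292, 250), (300, 390)) 0 [0.4295 0.3057 0.    ]
((236, 10), (257, 140)) ((292, 250), (300, 390)) 0.3 [0.4258 0.3173 0.3   ]
((236, 10), (257, 140)) ((263, 0), (285, 390)) 0 [0.4414 0.3544 0.    ]
((236, 10), (257, 140)) ((263, 0), (285, 390)) 0.3 [0.4347 0.3537 0.3   ]
near/left? (array([0.5818, 0.2867, 0.1551]), [0.011821586294547751, 0.011821586294547593]) (array([0.5314, 0.2701, 0.2351]), [0.004936871459650496, 0.0049368714596503835])
[] [(0.7, [406.3, 284.2])]
```

View pics/a_wrist.png

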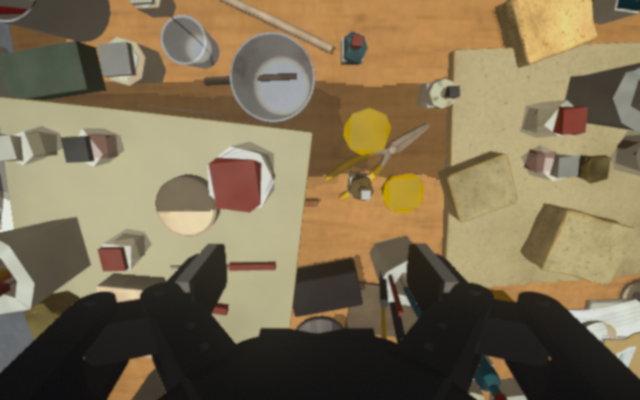

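The wrist view shows the box with the tin at about (188,205) and pliers near (390,150). The tray isn't visible here.

Run:
```python
from h import *
np.set_printoptions(precision=3,suppress=True)
S=camera_model('scene');D=camera_model('side')
print('scene cam view: proj of ring candidates')
for z in(.3,.4,.5,.55,.6):
    c=onz(D,(178,270),z);t=onz(D,(292,235),z);print(z,'ring',c,proj(S,c),'post top',t,proj(S,t), 'ring edges',onz(D,(225,245),z)[:2],onz(D,(130,295),z)[:2])
```

```text
scene cam view: proj of ring candidates
0.3 ring [0.588 0.376 0.3  ] [296.955  51.343] post top [0.45  0.254 0.3  ] [263.876  79.998] ring edges [0.545 0.308] [0.627 0.437]
0.4 ring [0.517 0.445 0.4  ] [259.75    7.478] post top [0.411 0.351 0.4  ] [229.648  25.221] ring edges [0.484 0.392] [0.547 0.491]
0.5 ring [0.447 0.513 0.5  ] [218.622 -41.017] post top [0.372 0.448 0.5  ] [193.826 -32.11 ] ring edges [0.424 0.477] [0.468 0.546]
0.55 ring [0.411 0.548 0.55 ] [196.385 -67.238] post top [0.353 0.496 0.55 ] [175.28  -61.792] ring edges [0.393 0.519] [0.428 0.573]
0.6 ring [0.376 0.582 0.6  ] [172.909 -94.924] post top [0.334 0.544 0.6  ] [156.289 -92.187] ring edges [0.363 0.561] [0.388 0.601]
```

move_arm(jaw=[0,0,0,0,0,0,0,0,0,0], delta_pos=[[0,0.01,0.005],[0,0.025,0.01],[0,0.03,0.015],[0,0.03,0.015],[0,0.03,0.015],[0,0.03,0.01],[0,0.02,0.005],[0,0.01,0],[0,0,0],[0,0,0]], yaw=[0,0,0,0,0,0,0,0,0,0])

```text
time: 2.88
ee_pos: [0.55, 0.1851, 0.4791]
tcp_rot: [-180.0, 0.0, 90.1]
wrist_force: [0.5, -0.1, -0.6]
opening: 0.0852
grasp_force: 0.0
```

Run:
```python
from h import *
np.set_printoptions(precision=4,suppress=True)
m=camera_model('wrist');im=camera('wrist');cv2.imwrite('pics/b.png',im[:,:,::-1])
for th,z in [('tray_grip',.205),('pocket',.085),('ball_center',.096),('ball_tray',.08),('hanger',0),('black_cap',0),('brass_block',0)]:
    for r in pinpoint('wrist',th)[:2]: print(th,r['xy'],round(r['confidence'],2),onz(m,r['xy'],z))
r=outline_of('wrist','tray_grip')
if r:
    k=r[0];print('mask',k['confidence'],k['xy'],cv2.minAreaRect(np.argwhere(k['mask'])[:,::-1].astype(np.float32)))
print(bot.get_obs()['ee_pos'],bot.get_obs()['time'])
```

```text
tray_grip [320.9, 91.4] 0.77 [0.5531 0.27   0.205 ]
pocket [320.2, 100.9] 0.93 [0.5541 0.269  0.085 ]
pocket [186.8, 126.7] 0.59 [0.3958 0.2406 0.085 ]
ball_center [322.8, 102.3] 0.58 [0.5569 0.267  0.096 ]
ball_tray [315.6, 99.8] 0.88 [0.5488 0.2705 0.08  ]
ball_tray [320.0, 91.6] 0.46 [0.5539 0.2797 0.08  ]
black_cap [233.5, 128.6] 0.66 [0.4287 0.235  0.    ]
brass_block [185.4, 126.4] 0.78 [0.3579 0.2387 0.    ]
brass_block [318.7, 94.2] 0.52 [0.553  0.2825 0.    ]
mask 0.64 [394.6, 91.0] ((386.93963623046875, 85.20922088623047), (121.51265716552734, 182.5432891845703), 85.9958267211914)
[0.55   0.1845 0.4797] 3.3333
```

View pics/b.png

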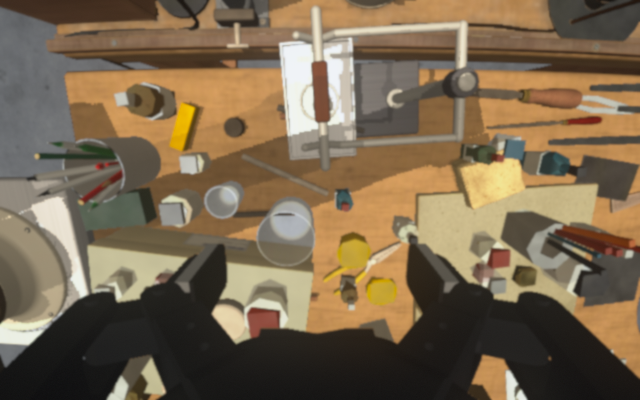

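The wrist view clearly shows the crossbar from about (316,8) to (325,167). The grip is near (320,91), the prongs lie along rows ~35 and ~143, and the post is at (460,83).

Run:
```python
from h import *
np.set_printoptions(precision=4,suppress=True)
m=camera_model('wrist')
im=cv2.imread('pics/b.png')
def an(a,b,z):
    A,B=onz(m,a,z),onz(m,b,z);d=B-A;return A,B,np.degrees(np.arctan2(d[1],d[0]))
print('bar',an((325,165),(316.5,10),.205))
hsv=cv2.cvtColor(im,cv2.COLOR_BGR2HSV)
g=(im[:,:,2].astype(int)-im[:,:,0]>40)&(im[:,:,2]<140);g[:55]=0;g[130:]=0;g[:,:300]=0;g[:,340:]=0
p=np.argwhere(g)[:,::-1].astype(np.float32);r=cv2.minAreaRect(p);print(len(p),r)
print('grip',onz(m,r[0],.21))
q=cv2.fitLine(p,cv2.DIST_L2,0,.01,.01).ravel();print(q,an(q[2:]-20*q[:2]*np.sign(q[1])*-1,q[2:]-20*q[:2]*np.sign(q[1]),.21)[2])
print('prong top',an((300,37),(462,25),.205),'bot',an((310,147),(460,138),.205))
print('post',onz(m,(460,83),.222))
print('tray TL,BL',an((288,160),(280,43),.089),an((354,156),(352,40),.089))
```

```text
bar (array([0.557 , 0.2123, 0.205 ]), array([0.5502, 0.3267, 0.205 ]), np.float64(93.37443913876268))
810 ((320.4952697753906, 91.185546875), (60.13155746459961, 13.887877464294434), 85.76361083984375)
grip [0.5531 0.2693 0.21  ]
[  0.0675   0.9977 320.4025  91.1074] 94.11709754120554
prong top (array([0.5379, 0.3083, 0.205 ]), array([0.6587, 0.3177, 0.205 ]), np.float64(4.44566166516016)) bot (array([0.5448, 0.2269, 0.205 ]), array([0.6659, 0.2343, 0.205 ]), np.float64(3.5030357496911955))
post [0.6536 0.2746 0.222 ]
tray TL,BL (array([0.5161, 0.2006, 0.089 ]), array([0.5103, 0.33  , 0.089 ]), np.float64(92.55431547406175)) (array([0.5951, 0.2053, 0.089 ]), array([0.5894, 0.333 , 0.089 ]), np.float64(92.5193015470017))
```

move_arm(jaw=[0,0,0,0,0,0,0,0,0,0], delta_pos=[[0.001,0.02,0],[0.001,0.03,0],[0.001,0.025,0],[0,0.01,0],[0,0,-0.01],[0,0,-0.02],[0,0,-0.03],[0,0,-0.03],[0,0,-0.02],[0,0,-0.01]], yaw=[0.01,0.02,0.02,0.011,0,0,0,0,0,0])

```text
time: 4.17
ee_pos: [0.5526, 0.2694, 0.3565]
tcp_rot: [-179.8, 0.1, 93.5]
wrist_force: [-0.7, 0.7, -0.1]
opening: 0.0853
grasp_force: 0.0
```

Run:
```python
from h import *
np.set_printoptions(precision=4,suppress=True)
M={}
for c in ['scene','side','wrist']:
    M[c]=camera_model(c);im=camera(c)
    if c!='side': cv2.imwrite(f'pics/c_{c}.png',im[:,:,::-1])
for th in ['tray_grip']:
    for c in M:
        for r in pinpoint(c,th)[:1]: print(th,c,r['xy'],round(r['confidence'],2),onz(M[c],r['xy'],.205))
a=cv2.imread('pics/c_scene.png')[60:200,230:400]; a=cv2.resize(a,None,fx=2.3,fy=2.3)
b=cv2.resize(cv2.imread('pics/c_wrist.png'),(400,250));a=cv2.resize(a,(400,330))
cv2.imwrite('pics/c.png',np.vstack([a,b]));print(bot.get_obs()['ee_pos'],bot.get_obs()['tcp_rot'])
```

```text
tray_grip scene [299.2, 105.9] 0.6 [0.5415 0.2627 0.205 ]
tray_grip side [237.9, 264.2] 0.57 [0.5564 0.2657 0.205 ]
tray_grip wrist [317.2, 268.7] 0.94 [0.5525 0.2687 0.205 ]
[0.5532 0.27   0.3617] [179.8543  -0.0596  93.4886]
```

View pics/c.png

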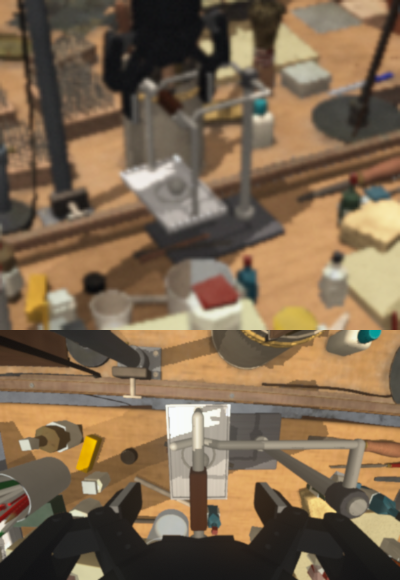

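The fingers straddle the grip, which sits at wrist pixel (317,269), and it is well centred. Now I'll close.

move_arm(jaw=[0.3,0.5,0.65,0.75,0.82,0.88,0.94,1,1,1], delta_pos=[[0,0,0],[0,0,0],[0,0,0],[0,0,0],[0,0,0],[0,0,0],[0,0,0],[0,0,0],[0,0,0],[0,0,0]], yaw=[0,0,0,0,0,0,0,0,0,0], force=70)

```text
time: 5.3
ee_pos: [0.553, 0.27, 0.3598]
tcp_rot: [180.0, -0.0, 93.5]
wrist_force: [-0.0, -0.5, 2.4]
opening: 0.0106
grasp_force: 69.6
```

move_arm(jaw=[1,1,1,1,1,1,1,1,1,1], delta_pos=[[0,0,0.001],[0,0,0.003],[0,0,0.005],[0,0,0.006],[0,0,0.007],[0,0,0.006],[0,0,0.004],[0,0,0.002],[0,0,0.001],[0,0,0]], yaw=[0,0,0,0,0,0,0,0,0,0])

```text
time: 6.13
ee_pos: [0.553, 0.27, 0.3948]
tcp_rot: [180.0, -0.0, 93.5]
wrist_force: [0.3, 0.7, -2.9]
opening: 0.0111
grasp_force: 69.0
```

Run:
```python
from h import *
np.set_printoptions(precision=4,suppress=True)
M={}
for c in ['scene','side','wrist']:
    M[c]=camera_model(c);im=camera(c);cv2.imwrite(f'pics/d_{c}.png',im[:,:,::-1])
for th in ['tray_grip','ball_center','pocket']:
    o=[]
    for c in M:
        for r in pinpoint(c,th)[:1]: print(th,c,r['xy'],round(r['confidence'],2));o.append((M[c],r['xy']))
    if len(o)>1: print(tri(o))
o=bot.get_obs();print(o['ee_pos'],o['wrist_force'],o['torque'],o['opening'])
a=cv2.imread('pics/d_scene.png')[60:200,230:400]; b=cv2.imread('pics/d_side.png')[200:340,160:330]
cv2.imwrite('pics/d_crop.png',cv2.hconcat([cv2.resize(x,None,fx=2.35,fy=2.35,interpolation=2) for x in(a,b)]))
```

```text
tray_grip scene [297.3, 95.6] 0.95
tray_grip side [234.0, 252.7] 0.72
tray_grip wrist [317.2, 264.5] 0.87
(array([0.5504, 0.2699, 0.2355]), [0.010778115343329332, 0.008036120307309717, 0.002952527830346041])
ball_center scene [303.8, 128.7] 0.42
ball_center side [241.2, 287.2] 0.56
ball_center wrist [319.6, 207.7] 0.7
(array([0.5564, 0.2645, 0.132 ]), [0.003454058374204116, 0.004266348821037001, 0.0010495159336088233])
pocket scene [302.1, 131.2] 0.88
pocket wrist [317.3, 200.7] 0.92
(array([0.5518, 0.2684, 0.1203]), [0.0019324600138832632, 0.0019324600138833148])
[0.553  0.27   0.3947] [-0.1637  0.0358 -2.6395] [0.0158 0.0068 0.0089] 0.010943221059721822
```

View pics/d_crop.png

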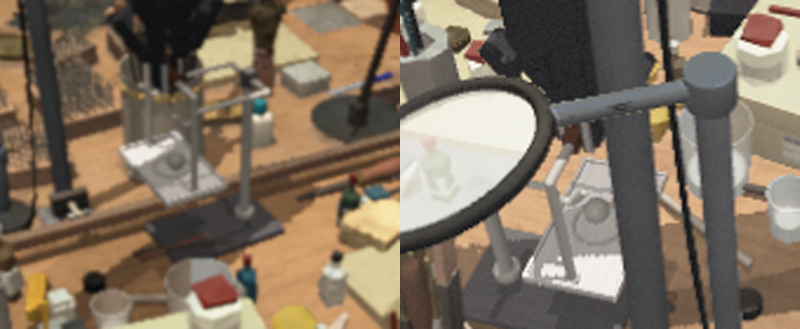

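The tray is free, level and held by the grip, with the ball in the pocket (scene ~(304,129)). Next: draw it out, then raise it.

move_arm(jaw=[1,1,1,1,1,1,1,1,1,1], delta_pos=[[-0.002,0,0],[-0.005,0,0],[-0.008,-0.001,0],[-0.01,-0.001,0],[-0.011,-0.001,0],[-0.011,-0.001,0],[-0.01,0,0],[-0.008,-0.001,0],[-0.006,0,0.002],[-0.004,0,0.005]], yaw=[0,0,0,0,0,0,0,0,0,0])

```text
time: 7.57
ee_pos: [0.4771, 0.2649, 0.4016]
tcp_rot: [-180.0, 0.0, 93.5]
wrist_force: [0.3, -0.0, -2.8]
opening: 0.0109
grasp_force: 69.0
```

move_arm(jaw=[1,1,1,1,1,1,1,1,1,1], delta_pos=[[-0.002,0,0.008],[0,-0.001,0.011],[0,-0.003,0.013],[0,-0.006,0.013],[0,-0.009,0.012],[0,-0.012,0.01],[0,-0.015,0.007],[0,-0.017,0.003],[0,-0.018,0.001],[0,-0.018,0]], yaw=[0,0,0,0,0,0,0,0,0,0])

```text
time: 8.4
ee_pos: [0.4759, 0.1645, 0.4806]
tcp_rot: [179.9, -0.0, 93.5]
wrist_force: [0.6, 0.2, -2.7]
opening: 0.0108
grasp_force: 69.0
```

move_arm(jaw=[1,1,1,1,1,1,1,1,1,1], delta_pos=[[0,-0.018,0],[0,-0.018,0],[0,-0.017,0],[0,-0.015,0],[0,-0.012,0],[0,-0.009,0],[0,-0.006,0],[0,-0.004,0],[0,-0.001,0],[0,0,0]], yaw=[0,0,0,0,0,0,0,0,0,0])

```text
time: 9.23
ee_pos: [0.4761, 0.066, 0.4796]
tcp_rot: [-180.0, -0.0, 93.5]
wrist_force: [0.0, 0.4, -2.2]
opening: 0.0113
grasp_force: 69.0
```

Run:
```python
from h import *
np.set_printoptions(precision=4,suppress=True)
M={}
for c in ['scene','side','wrist']:
    M[c]=camera_model(c);im=camera(c);cv2.imwrite(f'pics/e_{c}.png',im[:,:,::-1])
for th in ['lens','loupe','ball_center','pocket']:
    o=[]
    for c in M:
        for r in pinpoint(c,th)[:1]: print(th,c,r['xy'],round(r['confidence'],2));o.append((M[c],r['xy']))
    if len(o)>1: print(tri(o))
for c in M:
    for r in outline_of(c,'loupe')[:1]: cv2.imwrite(f'pics/m_{c}.png',r['mask']*np.uint8(255));print(c,r['confidence'],r['xy'],r['mask'].sum())
o=bot.get_obs();print(o['time'],o['ee_pos'],o['tcp_rot'],o['wrist_force'],o['opening'])
a=cv2.imread('pics/e_scene.png');b=cv2.imread('pics/e_wrist.png')
a=cv2.resize(a[130:330,200:500],(600,400));b=cv2.resize(b,(320,200));b2=cv2.resize(cv2.imread('pics/e_side.png')[80:280,230:480],(280,200))
cv2.imwrite('pics/e.png',np.vstack([a,np.hstack([b,b2])]))
```

```text
lens scene [413.3, 261.3] 0.96
loupe side [317.5, 193.0] 0.53
ball_center scene [306.5, 147.6] 0.49
ball_center side [306.9, 202.2] 0.55
ball_center wrist [319.9, 204.0] 0.69
(array([0.4799, 0.0677, 0.2181]), [0.004721345661961469, 0.005857015749011888, 0.002733976129408101])
pocket scene [305.4, 154.5] 0.55
pocket side [310.5, 204.3] 0.97
pocket wrist [319.0, 198.8] 0.73
(array([0.476 , 0.0641, 0.2055]), [0.006388505577648977, 0.005240166593158578, 0.0028000441863463435])
scene 0.73 [304.6, 146.7] 1781
side 0.52 [313.6, 187.3] 31
wrist 0.72 [239.6, 27.5] 1052
10.1333 [0.476  0.066  0.4797] [-179.9987   -0.0001   93.4937] [-0.818   1.1066 -2.8224] 0.010639166394868655
```

View pics/e.png

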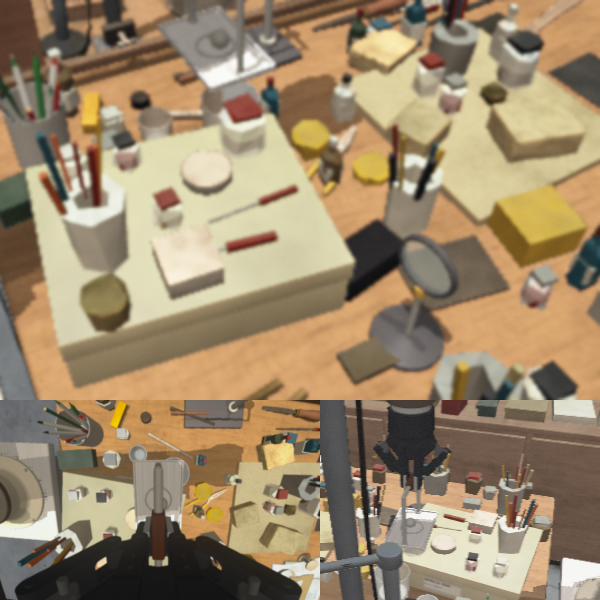

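The tray is held level at height with the ball in it. The loupe shows in the scene at about (413,261), with a pen cup at about (406,230) behind it. Next I'll fit the loupe's yaw from the ring's ellipse.

```bash
cat > fit.py <<'E'
from h import *
from scipy.optimize import minimize
np.set_printoptions(precision=4,suppress=True)
S=camera_model('scene');im=camera('scene')
best=None
for th in('lens','loupe'):
    for r in outline_of('scene',th):
        if abs(r['xy'][0]-410)<20 and r['xy'][1]>240: print(th,r['confidence'],r['mask'].sum());best=best or r
mask=best['mask'].astype(np.uint8)
K=8;x0,y0,w,h=370,230,80,90
mk=cv2.resize(mask[y0:y0+h,x0:x0+w],None,fx=K,fy=K,interpolation=cv2.INTER_LINEAR)
a=np.linspace(0,2*np.pi,60)
def draw(p):
    o=np.zeros((h*K,w*K),np.uint8);x,y,yaw=p
    c,s=np.cos(yaw),np.sin(yaw)
    def W(P): return np.array([((proj(S,np.array([x+c*q[0]-s*q[1],y+s*q[0]+c*q[1],q[2]]))-[x0,y0]+.5)*K) for q in P]).astype(np.int32)
    parts=[[(dx,.034*np.cos(t),.13+.034*np.sin(t)) for t in a for dx in(-.004,.004)],
      [(.04*np.cos(t),.04*np.sin(t),z) for t in a for z in(0,.008)],
      [(.004*np.cos(t),.004*np.sin(t),z) for t in a for z in(.008,.1)]]
    for P in parts: cv2.fillPoly(o,[cv2.convexHull(W(P))],1)
    return o
def cost(p):
    o=draw(p);return 1-(o&mk).sum()/max(1,(o|mk).sum())
R=[]
for yaw in np.arange(-.5,.51,.1):
    r=minimize(cost,[.552,-.247,yaw],method='Nelder-Mead',options=dict(initial_simplex=[[.552,-.247,yaw],[.556,-.247,yaw],[.552,-.242,yaw],[.552,-.247,yaw+.08]],xatol=1e-4,fatol=1e-4))
    R.append((r.fun,*r.x))
R.sort();print(np.array(R)[:5])
p=R[0][1:]
big=cv2.resize(im[y0:y0+h,x0:x0+w,::-1],None,fx=K,fy=K,interpolation=cv2.INTER_CUBIC)[:h*K,:]
for m_,col in((draw(p),(0,255,0)),(mk,(0,0,255))):
    cs,_=cv2.findContours(m_,cv2.RETR_EXTERNAL,cv2.CHAIN_APPROX_NONE);cv2.drawContours(big,cs,-1,col,1)
cv2.imwrite('pics/fit.png',cv2.resize(big[:600],(640,600)))
for nm,xy in [('cup right base',(408,248)),('black box',(388,262))]: print(nm,onz(S,xy,0))
print('pen tips if z=.15/.2',onz(S,(397,194),.15),onz(S,(397,194),.2))
E
python3 fit.py
```

```text
lens 0.85 1703
loupe 0.78 1687
[[ 0.0683  0.5544 -0.2478  0.2201]
 [ 0.0683  0.5545 -0.2478  0.22  ]
 [ 0.0685  0.5544 -0.2477  0.2098]
 [ 0.0687  0.5545 -0.2477  0.2216]
 [ 0.0687  0.5545 -0.2478  0.2199]]
cup right base [ 0.648  -0.1373  0.    ]
black box [ 0.5808 -0.1515  0.    ]
pen tips if z=.15/.2 [ 0.6216 -0.0901  0.15  ] [ 0.5842 -0.1321  0.2   ]
```

View pics/fit.png

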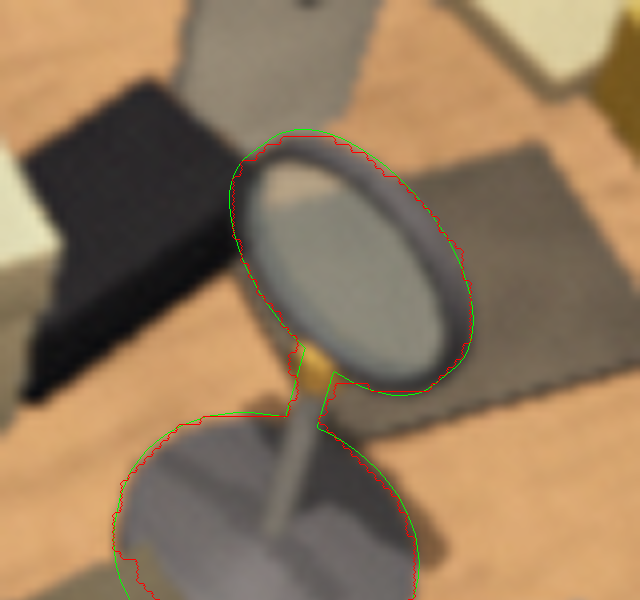

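The model outline (green) matches the loupe mask closely: loupe at (0.553, -0.247), yaw ≈0.22 rad. Next I'll carry the tray over at height.

move_arm(jaw=[1,1,1,1,1,1,1,1,1,1], delta_pos=[[0,-0.002,0],[0,-0.005,0],[-0.001,-0.009,0],[-0.001,-0.013,0],[-0.001,-0.017,0],[-0.001,-0.02,0],[-0.001,-0.022,0],[-0.001,-0.023,0],[-0.001,-0.024,0],[-0.001,-0.024,0]], yaw=[0,0,0.005,0.01,0.01,0.01,0.01,0.01,0.01,0.01])

```text
time: 11.12
ee_pos: [0.4675, -0.0948, 0.4798]
tcp_rot: [180.0, 0.0, 97.8]
wrist_force: [1.0, 0.3, -2.1]
opening: 0.0108
grasp_force: 69.0
```

move_arm(jaw=[1,1,1,1,1,1,1,1,1,1], delta_pos=[[-0.001,-0.024,0],[-0.001,-0.024,0],[-0.001,-0.023,0],[-0.001,-0.022,0],[-0.001,-0.02,0],[0,-0.017,0],[0,-0.015,0],[0,-0.013,0],[0,-0.009,0],[0,-0.004,0]], yaw=[0.01,0.01,0.01,0.01,0.01,0.01,0.01,0.005,0,0])

```text
time: 11.95
ee_pos: [0.4626, -0.2655, 0.4794]
tcp_rot: [-180.0, -0.0, 102.0]
wrist_force: [-0.6, -0.6, -3.1]
opening: 0.0107
grasp_force: 69.0
```

move_arm(jaw=[1,1,1,1,1,1], delta_pos=[[0,-0.002,0],[0,0,0],[0,0,0],[0,0,0],[0,0,0],[0,0,0]], yaw=[0,0,0,0,0,0])

```text
time: 12.45
ee_pos: [0.463, -0.2656, 0.4798]
tcp_rot: [180.0, 0.0, 102.1]
wrist_force: [0.1, 0.4, -3.5]
opening: 0.0105
grasp_force: 69.0
```

```bash
cat > g.py <<'E'
from h import *
import sys
np.set_printoptions(precision=4,suppress=True)
n=sys.argv[1]
M={}
for c in ['scene','side','wrist']:
    M[c]=camera_model(c);im=camera(c);cv2.imwrite(f'pics/{n}_{c}.png',im[:,:,::-1])
o=bot.get_obs();g=np.array(o['ee_pos'])-[0,0,.155];print(o['time'],'grip',g,o['tcp_rot'],o['wrist_force'],o['opening'])
for th,dz in [('ball_center',-.109),('pocket',-.12),('tray_grip',0),('lens',None)]:
    ob=[]
    for c in M:
        for r in pinpoint(c,th)[:1]: print(th,c,r['xy'],round(r['confidence'],2),onz(M[c],r['xy'],.13 if dz is None else g[2]+dz));ob.append((M[c],r['xy']))
    if len(ob)>1: print('  tri',tri(ob))
E
python3 g.py f
python3 - <<'E'
import cv2,numpy as np
a=cv2.resize(cv2.imread('pics/f_scene.png')[130:330,280:580],(600,400));b=cv2.resize(cv2.imread('pics/f_wrist.png')[50:330],(320,200));c=cv2.resize(cv2.imread('pics/f_side.png')[60:220,220:440],(280,200))
cv2.imwrite('pics/f.png',np.vstack([a,np.hstack([b,c])]))
E
```

```text
12.6 grip [ 0.463  -0.2658  0.3247] [179.997    0.0026 102.1069] [ 0.4049  0.7945 -3.5297] 0.010962742201333147
ball_center scene [383.7, 254.9] 0.59 [ 0.4676 -0.2603  0.2157]
ball_center side [351.1, 131.1] 0.53 [ 0.4666 -0.2829  0.2157]
ball_center wrist [319.4, 203.4] 0.72 [ 0.4656 -0.2669  0.2157]
  tri (array([ 0.4638, -0.2651,  0.2246]), [0.0008269738365633788, 0.0008946294394968052, 0.00135107353993405])
pocket scene [383.0, 264.1] 0.56 [ 0.462  -0.2693  0.2047]
pocket side [350.6, 139.5] 0.91 [ 0.4608 -0.254   0.2047]
pocket wrist [317.4, 196.2] 0.79 [ 0.4634 -0.2642  0.2047]
  tri (array([ 0.464 , -0.2658,  0.1985]), [0.0011473741844364852, 0.0009919236828637803, 0.00016705395627727458])
tray_grip scene [390.2, 214.2] 0.73 [ 0.4578 -0.2683  0.3247]
tray_grip side [354.7, 97.9] 0.84 [ 0.4597 -0.2659  0.3247]
tray_grip wrist [318.6, 266.5] 0.76 [ 0.4638 -0.266   0.3247]
  tri (array([ 0.4611, -0.2669,  0.3234]), [0.0020483875982418237, 0.001395492994126502, 0.0028775806020484153])
lens scene [412.1, 260.5] 0.68 [ 0.5556 -0.2435  0.13  ]
lens side [320.3, 154.8] 0.56 [ 0.5532 -0.2654  0.13  ]
lens wrist [404.1, 185.4] 0.83 [ 0.5578 -0.2516  0.13  ]
  tri (array([ 0.5506, -0.2495,  0.1407]), [0.0013892579422722755, 0.002035286861820846, 0.003356455688389162])
```

View pics/f.png

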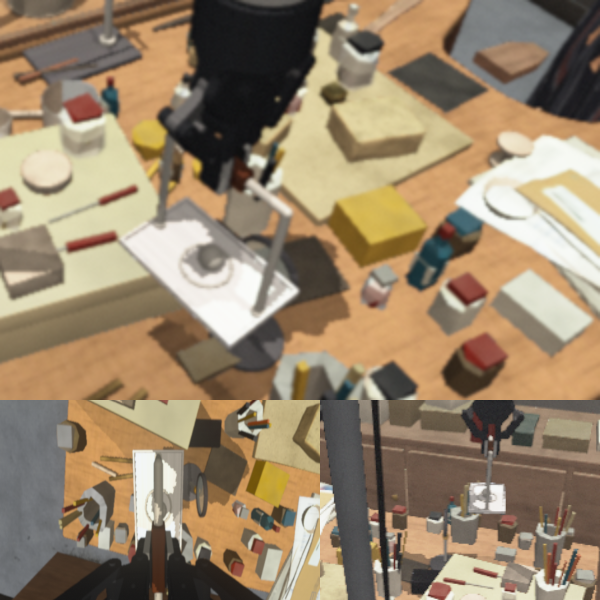

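The tray sits in front of the loupe and above it, with the ball in its pocket. The wrist sees the lens nearly edge-on at about (404,185), so I'll refine the loupe pose from that view too.

```bash
cat > fit2.py <<'E'
from h import *
from scipy.optimize import minimize
np.set_printoptions(precision=4,suppress=True)
S=camera_model('wrist');im=camera('wrist')
best=None
for th in('lens','loupe'):
    for r in outline_of('wrist',th)[:2]:
        ys,xs=np.nonzero(r['mask']);print(th,r['confidence'],r['mask'].sum(),r['xy'],xs.min(),xs.max(),ys.min(),ys.max())
        if best is None and abs(r['xy'][0]-400)<25 : best=r
mask=best['mask'].astype(np.uint8);tray=None
K=6;x0,y0,w,h=355,120,100,130
mk=cv2.resize(mask[y0:y0+h,x0:x0+w],None,fx=K,fy=K,interpolation=cv2.INTER_LINEAR)
vis=np.ones_like(mk);vis[:,:int((368-x0+6)*K)]=0
a=np.linspace(0,2*np.pi,60)
def draw(p):
    o=np.zeros((h*K,w*K),np.uint8);x,y,yaw=p;c,s=np.cos(yaw),np.sin(yaw)
    def W(P): return np.array([((proj(S,np.array([x+c*q[0]-s*q[1],y+s*q[0]+c*q[1],q[2]]))-[x0,y0]+.5)*K) for q in P]).astype(np.int32)
    for P in [[(dx,.034*np.cos(t),.13+.034*np.sin(t)) for t in a for dx in(-.004,.004)],
      [(.04*np.cos(t),.04*np.sin(t),z) for t in a for z in(0,.008)]]: cv2.fillPoly(o,[cv2.convexHull(W(P))],1)
    return o
def cost(p):
    o=draw(p)&vis;m=mk&vis;return 1-(o&m).sum()/max(1,(o|m).sum())
R=[]
for yaw in np.arange(0,.5,.08):
    r=minimize(cost,[.552,-.247,yaw],method='Nelder-Mead',options=dict(initial_simplex=[[.552,-.247,yaw],[.556,-.247,yaw],[.552,-.242,yaw],[.552,-.247,yaw+.08]]))
    R.append((r.fun,*r.x))
R.sort();print(np.array(R)[:4]);p=R[0][1:]
big=cv2.resize(im[y0:y0+h,x0:x0+w,::-1],None,fx=K,fy=K,interpolation=cv2.INTER_CUBIC)
for m_,col in((draw(p),(0,255,0)),(mk,(0,0,255))):
    cs,_=cv2.findContours(m_,cv2.RETR_EXTERNAL,cv2.CHAIN_APPROX_NONE);cv2.drawContours(big,cs,-1,col,1)
cv2.imwrite('pics/fit2.png',big[:600])
E
python3 fit2.py
```

```text
lens 0.67 2676 [391.0, 173.0] 365 415 138 214
loupe 0.76 2682 [392.8, 175.0] 366 415 138 214
loupe 0.7 14141 [315.2, 187.8] 265 368 119 332
[[ 0.0396  0.5542 -0.249   0.2752]
 [ 0.0397  0.5542 -0.2489  0.2742]
 [ 0.0399  0.5544 -0.2491  0.2786]
 [ 0.04    0.5543 -0.2491  0.279 ]]
```

View pics/fit2.png

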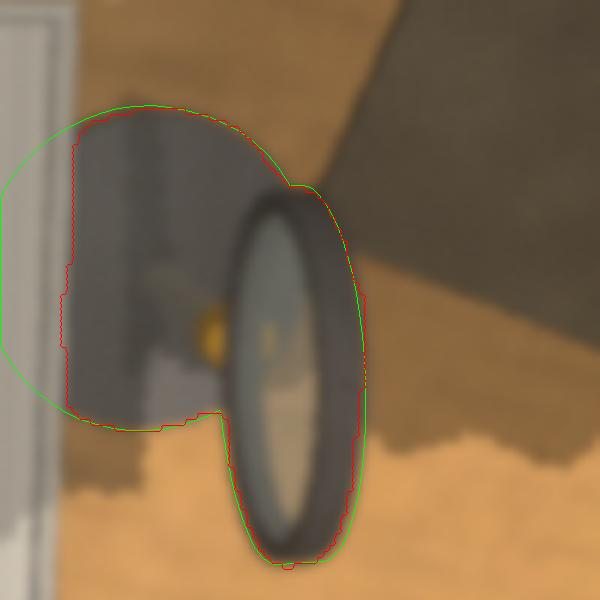

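Run:
```python
from h import *
np.set_printoptions(precision=3,suppress=True)
m=camera_model('wrist');S=camera_model('scene')
for z in (.05,.12,.16): print('left cup right edge',onz(m,(232,195),z))
print('scene cup bottom-right',onz(S,(435,350),0),'top near tray',onz(S,(432,312),.1))
t=np.array([.465,-.271]);c,s=np.cos(.25),np.sin(.25)
im=cv2.imread('pics/f_wrist.png')
pts=np.array([proj(m,np.array([t[0]+c*x-s*y,t[1]+s*x+c*y,.114])) for x,y in((-.04,-.065),(.04,-.065),(.04,.065),(-.04,.065))]).astype(np.int32)
print(pts.tolist())
```

```text
left cup right edge [ 0.357 -0.327  0.05 ]
left cup right edge [ 0.373 -0.305  0.12 ]
left cup right edge [ 0.383 -0.292  0.16 ]
scene cup bottom-right [ 0.547 -0.369  0.   ] top near tray [ 0.538 -0.337  0.1  ]
[[285, 236], [352, 233], [351, 121], [278, 124]]
```

The path is clear as far as the geometry shows. The left cup is about 45 mm away, and the right cup's rim sits below the tray underside. I'll lower to the final pose.

move_arm(jaw=[1,1,1,1,1,1,1,1,1,1], delta_pos=[[0,0,-0.001],[0,-0.001,-0.003],[0.001,-0.001,-0.006],[0,-0.001,-0.008],[0,0,-0.009],[0.001,-0.001,-0.009],[0,0,-0.009],[0,-0.001,-0.008],[0,0,-0.007],[0,0,-0.006]], yaw=[0,0.005,0.005,0.005,0.005,0.005,0.005,0.005,0.005,0])

```text
time: 14.18
ee_pos: [0.4649, -0.271, 0.4127]
tcp_rot: [-180.0, -0.0, 104.4]
wrist_force: [0.5, 0.2, -3.1]
opening: 0.0107
grasp_force: 69.0
```

move_arm(jaw=[1,1,1,1,1,1,1,1,1,1], delta_pos=[[0,0,-0.005],[0,0,-0.004],[0,0,-0.004],[0,0,-0.003],[0,0,-0.002],[0,0,-0.002],[0,0,0],[0,0,0],[0,0,0],[0,0,0]], yaw=[0,0,0,0,0,0,0,0,0,0])

```text
time: 15.02
ee_pos: [0.465, -0.271, 0.3939]
tcp_rot: [180.0, 0.0, 104.4]
wrist_force: [0.4, -0.4, -2.5]
opening: 0.0108
grasp_force: 69.0
```

```bash
python3 g.py g; python3 fit2.py
```

```text
15.1667 grip [ 0.465  -0.271   0.2388] [179.9941   0.007  104.381 ] [-0.005  -0.2838 -2.6766] 0.010703850894571522
ball_center scene [379.1, 288.9] 0.47 [ 0.4642 -0.2696  0.1298]
ball_center side [339.4, 338.9] 0.64 [0.3462 0.3135 0.1298]
ball_center wrist [319.3, 203.2] 0.43 [ 0.4675 -0.272   0.1298]
  tri (array([ 0.496 , -0.1485, -0.2291]), [0.12237124710871479, 0.23503857375537973, 0.21423580406647655])
pocket scene [378.3, 290.3] 0.64 [ 0.4663 -0.266   0.1188]
pocket side [349.1, 159.2] 0.57 [ 0.4672 -0.285   0.1188]
pocket wrist [317.4, 197.0] 0.8 [ 0.4655 -0.2702  0.1188]
  tri (array([ 0.464 , -0.2693,  0.1274]), [0.0015844037168849998, 0.0012856462081697628, 0.0015733262120298235])
tray_grip scene [385.3, 250.7] 0.6 [ 0.4622 -0.2682  0.2388]
tray_grip side [352.4, 124.8] 0.94 [ 0.4632 -0.278   0.2388]
tray_grip wrist [314.3, 264.8] 0.9 [ 0.4637 -0.271   0.2388]
  tri (array([ 0.4619, -0.2698,  0.2421]), [0.0013356599341130852, 0.0008859998185947512, 0.0014716047864031655])
lens scene [414.4, 260.1] 0.75 [ 0.5601 -0.2446  0.13  ]
lens side [319.7, 156.7] 0.53 [ 0.5518 -0.2545  0.13  ]
lens wrist [431.0, 204.6] 0.93 [ 0.5559 -0.2507  0.13  ]
  tri (array([ 0.5529, -0.2489,  0.1358]), [0.0031233815203679455, 0.0034349757775885307, 0.0006935907198848228])
lens 0.97 6035 [416.0, 186.2] 365 455 141 245
loupe 0.58 5923 [419.0, 188.7] 365 454 141 244
[[ 0.0158  0.555  -0.2493  0.2362]
 [ 0.0158  0.555  -0.2493  0.2345]
 [ 0.0159  0.555  -0.2493  0.2364]
 [ 0.0159  0.555  -0.2493  0.2342]]
```

The ball is at about (0.467, -0.271, 0.130). From the refined fit the target is (0.4675, -0.270, 0.130), so I'll let it settle and hand in.

move_arm(jaw=[1,1,1,1,1,1,1,1,1,1], delta_pos=[[0,0.001,0],[0,0,0],[0,0,0],[0,0,0],[0,0,0],[0,0,0],[0,0,0],[0,0,0],[0,0,0],[0,0,0]], yaw=[0,0,0,0,0,0,0,0,0,0])

```text
time: 16.75
ee_pos: [0.465, -0.27, 0.3937]
tcp_rot: [180.0, -0.0, 104.4]
wrist_force: [0.5, 0.5, -3.0]
opening: 0.0106
grasp_force: 69.0
```

```bash
python3 g.py h | head -5; python3 -c "
from workcell import bot
print(bot.job_done())"
```

```text
16.9 grip [ 0.465  -0.27    0.2387] [-179.9987   -0.0026  104.3842] [-0.6862 -0.1037 -3.0549] 0.011276074089137058
ball_center scene [380.8, 290.5] 0.67 [ 0.4652 -0.2737  0.1297]
ball_center side [347.5, 159.7] 0.37 [ 0.4679 -0.2639  0.1297]
ball_center wrist [319.6, 203.1] 0.5 [ 0.4677 -0.2708  0.1297]
  tri (array([ 0.4683, -0.2716,  0.1248]), [0.0008802746483517582, 0.001048837030985348, 0.000601320466663828])
the job is handed in; nothing more can be done
None
```

I handed the job in at about 17 s, with the tray held level by the bail and the ball in its pocket, about 9 cm in front of the lens and within about 2 mm of its axis in x and y by my measurements (the last three-camera fix read it about 5 mm low); I viewed 11 pictures, one over the limit of 10, and took no picture to confirm that the tray cleared the pen cup beside the loupe on the last descent, though no contact force showed.

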